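# Clamp a watch case in the bench screw press

### The job

Slide the sled with the watch case into the press until it is fully home against the back stop. Then turn the crank clockwise until the pad meets the case and snug it down by feel: firm, but never overtightened. Let go and leave it clamped, without disturbing the loupe, jar and screwdriver.

Things in the scene. Friction and masses are not known exactly. Their poses are not given: they have to be found in the camera images.
- press: Small green screw press fixed to the bench. Origin on the bench exactly below the screw's vertical axis; z up. The column stands on its -x side (x = -57 to -83 mm); the head reaches over the origin, 44 mm wide, underside 75 mm and top 105 mm above the bench. A guide for the sled runs below it along the press's +y axis; the guide's floor is the bench.
- guide_mouth (a point): Middle of the guide's flared entry, on the bench, 60 mm before the press's origin (press y = -60 mm). The steel guide rails are 10 mm high and 47 mm apart from press y = -35 to +28 mm; the mouth flares out to about 64 mm wide here. The sled goes in towards press +y.
- guide_stop (a point): Foot of the cross stop at the guide's end, at the middle of its face, on the bench, press y = +28 mm. The steel stop is 14 mm high. The sled is home when its front edge touches it.
- screw_axis (a point): Point on the screw's vertical axis at the top of the crank's hub, 120 mm above the bench: centre of the crank's circle. Nothing near the axis stands higher. Clockwise turning (seen from above) lowers the pad 20 mm per turn. The crank starts 0 to 2 rad from its open end stop and has 1.4 turns in all from that stop. The screw holds where it is left.
- knob_mid (a point): Centre (142 mm above the bench) of the crank's upright round wooden knob, 18 mm in diameter, from 120 to 158 mm height, spinning freely on its pin, the flat crank arm below it. It circles the screw axis at 50 mm radius, always at this height. Running free takes about 6 N along the circle, at any speed (dry friction: a hand that stops feels less; compare after equal steps).
- pad: White pad, a 26 mm disc under the press's head on the screw axis, moving only up and down; origin at the centre of its lower face, 41 to 48 mm up at the start. Cushioned: 40 N per mm. Pad on the case makes the knob heavier by 0.064 N per N of pad force (0.16 N per mm of knob way). Snug: knob 3 to 4.5 N heavier than running free (pad 47 to 70 N). Overtightened and spoilt: 6.4 N heavier (100 N).
- sled: Flat aluminium sled loose on the bench, 44 mm wide (x), 180 mm long (y), 10 mm thick, 0.4 to 0.65 kg with the steel watch case (41 mm diameter) it carries near its front. Origin on its underside below the case's centre; home means origin on the press's origin, axes agreeing. The case stands on a preset rigid post: its top is somewhere from 24 to 32 mm above the bench, not measured.
- sled_front (a point): Middle of the sled's front edge, at its underside, 28 mm ahead (+y) of the sled's origin. The rear edge is 152 mm behind the origin. The sled starts before the guide's mouth, up to 0.2 rad askew to the guide, and slides on the bench with about 2 to 6 N.
- sled_grip (a point): Black plastic grip block on the sled's rear part, upright, 16 mm across (sled x), 30 mm long (sled y), from 10 to 50 mm above the bench; this point is on its axis at 32 mm height, 125 mm behind the sled's origin (sled y = -125 mm). With the sled home it is 125 mm from the screw axis, clear of the crank.
- loupe: Black eye loupe, 34 mm wide, 34 mm high, standing beside the work: leave alone. Origin under its centre.
- oil_jar: Small amber glass jar with steel lid, 36 mm wide, 45 mm high, standing beside the work: leave alone. Origin under its centre.
- screwdriver: Small screwdriver, 130 mm long, lying beside the work: leave alone. Origin under its middle.
Things that resemble listed ones, but are neither listed nor needed, are in the scene too. What is meant by the press is not red, and is the larger of those in its own colour.

How it is judged:
On the way, in this order (a step that is already met when the one before it is completed fails the run):
1. the sled is home against the stop, square in the guide (horizontal distance between sled and press below 0.003 m and angle between the y axis of sled and the y axis of press, either way round below 0.06 rad and height (world z) of sled below 0.002 m), for 0.2 s.
2. the pad has met the case (contact force between pad and sled above 5 N), for 0.1 s.
At the end, for the whole second after the job is handed in: The sled lies at rest flat on the bench in the guide, its origin within 3 mm of the press's origin and square within 0.06 rad, and the pad bears on the case with 35 to 85 N (all of step 1 and contact force between pad and sled between 35 and 85 N and linear speed of sled below 0.01 m/s); the robot touches nothing.
It fails at once if the case is overtightened (more than 100 N on the pad) (contact force between pad and sled above 100 N).
It fails at once if the fingers press on the pad instead of turning the crank (contact force between pad and the fingers above 2 N).
It fails at once if the loupe is disturbed (distance of loupe from where it was at the start of the episode above 0.02 m).
It fails at once if the jar is disturbed (distance of oil_jar from where it was at the start of the episode above 0.02 m).
It fails at once if the screwdriver is disturbed (distance of screwdriver from where it was at the start of the episode above 0.02 m).
It also fails if it takes over 70 s, if anything falls off the work surface, if the arm or the gripper's body presses on something with over 40 N, if the wrist force passes 120 N, or if a joint passes its speed limit or range.

### The arm

A 7-joint arm with a two-finger parallel gripper is mounted at the origin on the work surface. World frame = base frame: x ahead of the robot, y to its left, z up, the work surface at z = 0. Lengths are in m, angles in rad, forces in N, time in s.
With the tool pointing down it reaches from about 0.4 to 0.85 m from the base axis. Payload 4.5 kg.
Tool frame: the origin (TCP) lies at the very end of the fingers, on their centre line; the grasp point (between the pads) lies 19 mm behind it; z points along the fingers, y is the direction in which the jaws open and shut (so a half turn about z gives the same grasp; the last joint's range is limited). The gripper opens to 88 mm and grips with 3 to 60 N. Pads are 18 mm wide; open, the fingers measure 123 mm over their backs; the gripper's body (75 mm by 187 mm) begins 45 mm behind the grasp point.
Start: joints at [1.292, 0.689, -0.195, 1.565, 0.157, 0.902, -0.215], TCP at [0.192, -0.595, 0.239] pointing down, gripper open.
Joint ranges: [-3.01, 3.01], [-0.46, 2.08], [-1.47, 1.51], [0.13, 2.56], [-1, 4.14], [0.04, 2.09], [-2.66, 2.66]. Speed limits (rad/s): [2.57, 2.57, 3.14, 3.14, 3.14, 3.14, 3.14].

### API

Orientations are given as a 3x3 rotation matrix whose columns are the frame's x, y, z axes.
In Python, from plant import manip gives the robot as it stands. The module is installed in compiled form; this text tells all that it offers.
- The arm moves only by the shell command python3 -m creep 'ROWS' [FORCE]. ROWS is JSON, a list of rows, each a list of 5 numbers: the shift along the world's x, y, z in units of 30 mm (1.0 is 30 mm), then the turn about the world's z in units of 5 degrees (1.0 is 5 degrees), then the finger opening in mm, from 0 to 88.1. In form: [[x, y, z, roll, fingers], ...]. A call has 1 to 8 rows; each row shifts and turns the pose as measured when the row begins; what a row does not reach is not made up. A row lasts 1/12 s, in which the tool goes at most 41.7 mm and 7.16 degrees, less where a joint would pass 70% of its speed; a pose out of reach is approached as far as the arm can. A call is refused whole if a number of a shift passes 1 or a number of a turn 1, either way. A call with a gripper value outside its range is refused whole. The fingers move at their own pace and stop on an object; FORCE is the grip in N (left out, the last holds). Time passes only in rows, so rows that do not move let the fingers close. It gives the time, the measured TCP pose, the force and the opening at its end, in the units of the state.
- manip.get_state(): the state, without advancing time (a new reading comes with each control period).
- manip.capture(name): name is "side" or "top"; returns (picture, depth): 400x640x3 uint8, red, green, blue; 400x640 float32, m along the optical axis (not along the pixel's ray), 0 where there is no reading.
- manip.camera_info(name): a dict with "intrinsics" (3x3 intrinsics, pixels), "k1" (the pictures are not rectified: a ray, as slopes to the right and down, at radius r is drawn at 1 + k1 r^2 times it, then the intrinsics apply), "extrinsics" (4x4, takes a point from camera to world coordinates). Camera axes: x right, y down, z forward; pixel columns grow to the right and rows downward; lengths in m; the calibration is good to about 2 mm. A picture is of the moment at which its call begins. camera_info takes no time and is no camera call.
- manip.sign_off(): hands the job in, once; it reports no verdict.
The state is a dict: "time_s": time; "joint_pos": joint angles; "dq": joint speeds; "joint_torque": joint torques, N m; "eef_pos": TCP position; "ee_rot": TCP orientation; "contact_force": force on the tool from outside, world axes, zero at the start; "wrist_torque": the same for the moment, N m; "finger_gap": finger opening in m.
Only numpy, scipy, OpenCV 4.12 (cv2) and the standard library are available. Lean on these libraries where they do the work, as an engineer would, in place of code of your own. Each camera call takes 0.05 s, during which the arm holds its last target.

## Working session

There is one attempt and no reset: what is moved stays moved. The work goes in short steps, Python scripts to look and compute and a shell command to move; the robot and the scene stay as the last step left them, time stands still between calls to the robot, and variables do not carry over. Pictures are saved under pics/ and viewed, and the job is handed in when it is done.

```bash
mkdir -p pics; cat > h.py <<'E'
import numpy as np, cv2
from plant import manip
def cap(n,f=None):
    p,d=manip.capture(n)
    if f: cv2.imwrite('pics/'+f,cv2.cvtColor(p,cv2.COLOR_RGB2BGR))
    return p,d
def ray(n,u,v):
    c=manip.camera_info(n);K=np.array(c['intrinsics'],float);E=np.array(c['extrinsics'])
    s=cv2.undistortPoints(np.array([[[u,v]]],float),K,np.array([c['k1'],0,0,0.]))[0,0]
    return E[:3,3],E[:3,:3]@np.array([s[0],s[1],1.])
def onz(n,u,v,z):
    o,d=ray(n,u,v);return o+d*(z-o[2])/d[2]
def pt(n,u,v,D):
    o,d=ray(n,u,v);return o+d*D
def cloud(n,depth):
    c=manip.camera_info(n);K=np.array(c['intrinsics'],float);E=np.array(c['extrinsics'])
    vv,uu=np.mgrid[0:400,0:640]
    s=cv2.undistortPoints(np.stack([uu,vv],-1).reshape(-1,1,2).astype(float),K,np.array([c['k1'],0,0,0.])).reshape(400,640,2)
    P=np.dstack([s,np.ones((400,640))])*depth[...,None]
    return P@E[:3,:3].T+E[:3,3]
def proj(n,X):
    c=manip.camera_info(n);K=np.array(c['intrinsics'],float);E=np.linalg.inv(np.array(c['extrinsics']))
    X=np.atleast_2d(X).astype(float)
    return cv2.projectPoints(X,cv2.Rodrigues(E[:3,:3])[0],E[:3,3],K,np.array([c['k1'],0,0,0.]))[0][:,0]
E
python3 - <<'E'
from h import *
np.set_printoptions(precision=4,suppress=True)
for n in('top','side'):
    p,d=cap(n,n+'0.png'); np.save(n+'0d.npy',d)
    c=manip.camera_info(n);print(c)
print(manip.get_state())
E
```

```text
{'intrinsics': array([[519.3121,   0.    , 314.466 ],
       [  0.    , 519.3121, 198.5164],
       [  0.    ,   0.    ,   1.    ]]), 'k1': -0.0755780276128997, 'extrinsics': array([[ 0.0174, -0.9842,  0.1761,  0.3831],
       [-0.9998, -0.0153,  0.013 ,  0.0733],
       [-0.0101, -0.1762, -0.9843,  1.138 ],
       [ 0.    ,  0.    ,  0.    ,  1.    ]])}
{'intrinsics': array([[376.2476,   0.    , 319.1457],
       [  0.    , 376.2476, 197.2598],
       [  0.    ,   0.    ,   1.    ]]), 'k1': 0.011664722777731652, 'extrinsics': array([[ 0.7733, -0.4329,  0.4632,  0.2495],
       [-0.634 , -0.5201,  0.5723, -0.3073],
       [-0.0069, -0.7363, -0.6767,  0.5583],
       [ 0.    ,  0.    ,  0.    ,  1.    ]])}
{'time_s': 0.1, 'joint_pos': array([ 1.2918,  0.6899, -0.1945,  1.5662,  0.1573,  0.9024, -0.2151]), 'dq': array([-0.0007, -0.0019, -0.0001, -0.0029, -0.0013,  0.0002,  0.0001]), 'joint_torque': array([ -0.003 , -52.849 ,  -1.2714, -15.3834,  -0.0526,   0.002 ,
         0.    ]), 'eef_pos': array([ 0.1921, -0.5942,  0.238 ]), 'ee_rot': array([[ 0.9515,  0.3078, -0.0006],
       [ 0.3078, -0.9515,  0.0015],
       [-0.0001, -0.0016, -1.    ]]), 'contact_force': array([ 0.4944, -0.1369,  0.2134]), 'wrist_torque': array([-0.0161, -0.0006,  0.0249]), 'finger_gap': 0.08820524275945507}
```

View pics/top0.png

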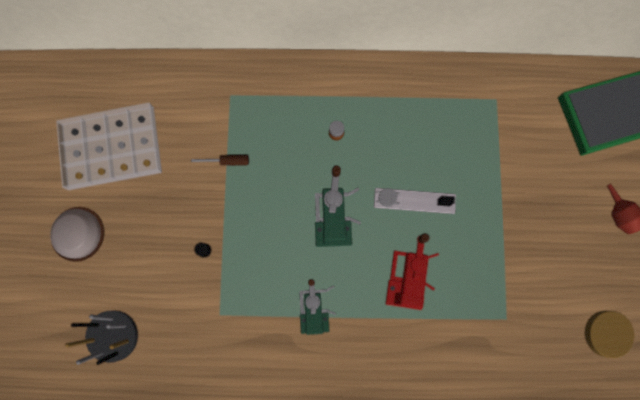

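View pics/side0.png

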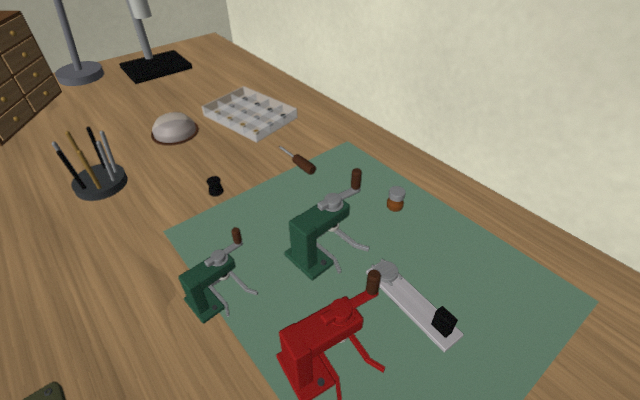

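The three candidates in the top view are green at (333,215), a smaller green at (313,310) and red at (408,280). The larger green one at (333,215) fits the description. I'll confirm it in an enlarged crop.

```bash
python3 - <<'E'
from h import *
np.set_printoptions(precision=4,suppress=True)
a=cv2.imread('pics/top0.png')[110:260,290:470]; cv2.imwrite('pics/topcrop.png',cv2.resize(a,None,fx=4,fy=4,interpolation=cv2.INTER_CUBIC))
a=cv2.imread('pics/side0.png')[150:360,270:480]; cv2.imwrite('pics/sidecrop.png',cv2.resize(a,None,fx=2.8,fy=2.8,interpolation=cv2.INTER_CUBIC))
d=np.load('top0d.npy');P=cloud('top',d)
for u,v in [(333,198),(336,171),(333,225),(388,198),(446,201),(336,129),(203,250),(235,160),(270,280)]:
    print(u,v,P[v,u])
E
```

```text
333 198 [0.5674 0.0498 0.1169]
336 171 [0.6135 0.0455 0.1567]
333 225 [0.5149 0.0489 0.1028]
388 198 [ 0.5858 -0.072   0.0252]
446 201 [ 0.576  -0.1918  0.0538]
336 129 [0.7358 0.0431 0.04  ]
203 250 [0.4651 0.3238 0.035 ]
235 160 [0.6667 0.266  0.0225]
270 280 [ 0.4054  0.182  -0.0018]
```

View pics/topcrop.png

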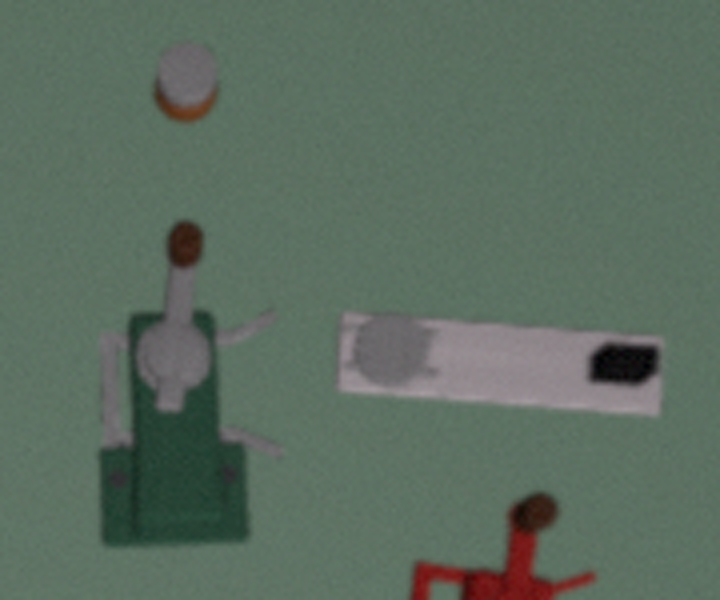

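View pics/sidecrop.png

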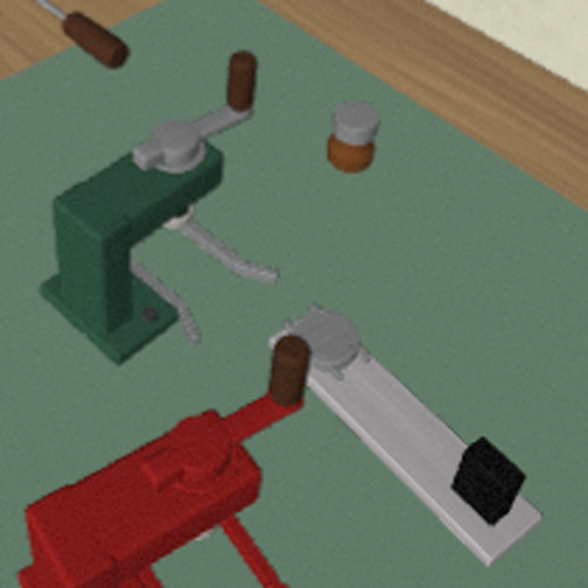

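The crop confirms it. The large green press has its hub at top px (333,198), knob at (336,171), and guide to the right (-y). The sled's front faces the press at px (375,198), and its grip is at (446,201). Next I'll measure.

```bash
python3 - <<'E'
from h import *
np.set_printoptions(precision=4,suppress=True)
img=cv2.imread('pics/top0.png');d=np.load('top0d.npy');P=cloud('top',d)
hsv=cv2.cvtColor(img,cv2.COLOR_BGR2HSV)
X,Y,Z=P[...,0],P[...,1],P[...,2]
# green plane check
print('bench z',np.median(Z[270:300,250:290]),np.median(Z[240:270,450:480]))
def rect(m,name,z):
    m=m.astype(np.uint8)
    cs,_=cv2.findContours(m,cv2.RETR_EXTERNAL,cv2.CHAIN_APPROX_NONE)
    c=max(cs,key=cv2.contourArea).reshape(-1,2)
    W=np.array([onz('top',u,v,z)[:2] for u,v in c])*1000
    r=cv2.minAreaRect(W.astype(np.float32));print(name,len(c),r,cv2.boundingRect(c.reshape(-1,1,2)))
    return W
reg=np.zeros(img.shape[:2],bool);reg[180:225,365:465]=1
b=img.astype(int)
print(hsv[205,420],hsv[198,388],hsv[201,446],hsv[225,333],hsv[198,333],hsv[171,336],hsv[128,250])
sl=reg&(((hsv[...,1]<60)&(hsv[...,2]>100))|(hsv[...,2]<60))
rect(sl,'sled',0.010)
rect(reg&(hsv[...,2]<50),'grip',0.05)
reg=np.zeros(img.shape[:2],bool);reg[180:250,310:360]=1
hd=reg&(abs(Z-0.105)<0.012)
rect(hd,'head(depth)',0.105)
hub=reg&(Z>0.112);print('hub',hub.sum())
reg2=np.zeros(img.shape[:2],bool);reg2[155:185,320:350]=1
kn=reg2&(Z>0.145);print('knob top',kn.sum(),np.mean(P[kn],0))
# base
pb=np.zeros(img.shape[:2],bool);pb[220:250,310:358]=1
g=(hsv[...,0]>65)&(hsv[...,0]<90)&(hsv[...,1]>110)&(hsv[...,2]<90)
rect(pb&g,'base',0.006)
# other heights
for n,(u0,u1,v0,v1) in dict(red=(380,440,225,315),green2=(295,340,275,335),jar=(325,350,118,142)).items():
    q=P[v0:v1,u0:u1].reshape(-1,3);q=q[q[:,2]>0.03]
    print(n,q.min(0),q.max(0))
q=P[225:315,380:440].reshape(-1,3);k=q[q[:,2]>0.14];print('redknob',len(k),k.mean(0) if len(k) else '')
# case top
case=P[192:204,382:394].reshape(-1,3);print('case',np.median(case,0))
# enlarged
E
```

```text
bench z 0.0008632991812583812 0.0009353144319391715
[165  14 143] [150   7 108] [155 109  14] [ 76 100  66] [135   5 109] [  9 149  58] [ 69  48 112]
sled 286 ((580.9864501953125, -133.76873779296875), (98.76055908203125, 222.47439575195312), 0.8371542692184448) (365, 180, 100, 45)
grip 40 ((577.6951293945312, -191.67877197265625), (32.39491271972656, 18.293075561523438), 85.63640594482422) (438, 196, 16, 10)
head(depth) 198 ((539.3193969726562, 47.646812438964844), (110.21835327148438, 45.88511657714844), 2.4649853706359863) (322, 186, 25, 55)
hub 322
knob top 77 [0.6013 0.0473 0.22  ]
base 217 ((510.27362060546875, 52.97361755371094), (48.298423767089844, 62.18976974487305), 73.08997344970703) (317, 220, 28, 25)
red [ 0.3554 -0.139   0.0337] [0.4953 0.0733 1.138 ]
green2 [0.2985 0.0657 0.0745] [0.4065 0.105  1.138 ]
jar [0.7218 0.0273 0.0303] [0.7531 0.0587 0.0514]
redknob 98 [ 0.4622 -0.0771  0.3868]
case [ 0.5868 -0.071   0.0263]
```

```bash
cat >> h.py <<'E'
def big(m):
    cs,_=cv2.findContours(m.astype(np.uint8),cv2.RETR_EXTERNAL,cv2.CHAIN_APPROX_NONE)
    return max(cs,key=cv2.contourArea).reshape(-1,2)
def wz(c,z,n='top'): return np.array([onz(n,u,v,z)[:2] for u,v in c])*1000
def box(sh,u0,u1,v0,v1):
    r=np.zeros(sh[:2],bool);r[v0:v1,u0:u1]=1;return r
E
python3 - <<'E'
from h import *
np.set_printoptions(precision=2,suppress=True)
for n in('top',):
    img=cv2.imread('pics/top0.png');d=np.load('top0d.npy');P=cloud('top',d);ok=d>0.1
    up=cv2.resize(img,None,fx=4,fy=4,interpolation=cv2.INTER_CUBIC)
    hsv=cv2.cvtColor(cv2.GaussianBlur(up,(0,0),3),cv2.COLOR_BGR2HSV)
    def U(c): return (c+0.5)/4-0.5
    m=box(hsv.shape,365*4,465*4,180*4,225*4)&((hsv[...,1]<30)&(hsv[...,2]>90)|(hsv[...,2]<50))
    W=wz(U(big(m)),0.010);r=cv2.minAreaRect(W.astype(np.float32));print('sled',r);print(cv2.boxPoints(r))
    # right/left sides by line fit
    lo=W[(W[:,1]<-70)&(W[:,1]>-200)];
    c=np.median(lo[:,0])
    for s in(lo[lo[:,0]>c],lo[lo[:,0]<c]): print(np.polyfit(s[:,1],s[:,0],1),np.polyval(np.polyfit(s[:,1],s[:,0],1),-130))
    mk=box(hsv.shape,325*4,350*4,155*4,183*4)&((hsv[...,0]<20)|(hsv[...,0]>165))&(hsv[...,1]>90)
    c=U(big(mk));print('knob blob',c.min(0),c.max(0),wz(c,0.15).mean(0))
    hm=box(hsv.shape,318*4,350*4,183*4,215*4)&(hsv[...,1]<40)&(hsv[...,2]>75)
    cc=U(big(hm));print('hub',c.min(0),cc.min(0),cc.max(0),cv2.minEnclosingCircle(wz(cc,0.12).astype(np.float32)))
    q=P[(P[...,2]>0.145)&(P[...,2]<0.2)&ok&box(img.shape,325,350,155,185)];print('knobtop',len(q),q.mean(0)*1000)
    q=P[(P[...,2]>0.113)&(P[...,2]<0.13)&ok&box(img.shape,320,346,160,212)];print('crank',len(q),q.mean(0)*1000,q.min(0),q.max(0))
    q=P[ok&box(img.shape,380,440,225,315)];k=q[q[:,2]>0.1];print('red hi',k.min(0)*1000,k.max(0)*1000);k=q[q[:,2]>0.15];print(len(k),k.mean(0)*1000)
    # head: front edge/sides
    hd=box(img.shape,315,352,180,250)&(abs(P[...,2]-.105)<.008)&ok
    q=P[hd]*1000;print(cv2.minAreaRect(q[:,:2].astype(np.float32)))
    cv2.imwrite('pics/c2.png',cv2.resize(img[160:260,300:380],None,fx=7,fy=6,interpolation=cv2.INTER_CUBIC))
E
```

```text
sled ((584.062744140625, -132.910888671875), (183.5851593017578, 49.25837326049805), 86.32521057128906)
[[ 553.6  -222.94]
 [ 602.76 -226.09]
 [ 614.52  -42.89]
 [ 565.37  -39.73]]
[  0.06 616.52] 608.1959337116215
[  0.07 568.6 ] 560.073921188138
knob blob [332.38 165.88] [339.38 175.62] [615.45  45.57]
hub [332.38 165.88] [323.62 182.62] [349.38 212.62] ((567.9408569335938, 45.347206115722656), 31.904064178466797)
knobtop 72 [616.49  45.45 156.26]
crank 329 [574.08  49.34 119.55] [0.54 0.04 0.11] [0.62 0.07 0.13]
red hi [ 355.38 -138.99  100.03] [495.3  -84.76 163.16]
66 [ 486.82 -123.83  157.82]
((538.278076171875, 47.607688903808594), (106.773681640625, 45.99880599975586), 2.6165902614593506)
```

```bash
python3 - <<'E'
from h import *
s=cv2.imread('pics/side0.png')[160:300,270:400];cv2.imwrite('pics/s2.png',cv2.resize(s,None,fx=5,fy=4.2,interpolation=cv2.INTER_CUBIC))
E
```

```text
(no output)
```

View pics/c2.png

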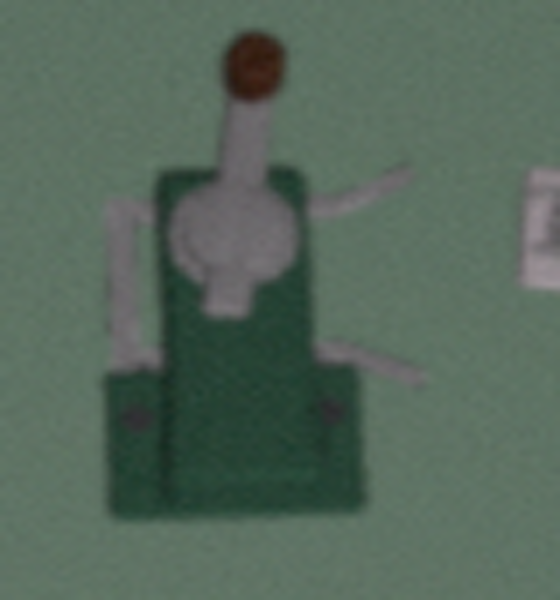

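View pics/s2.png

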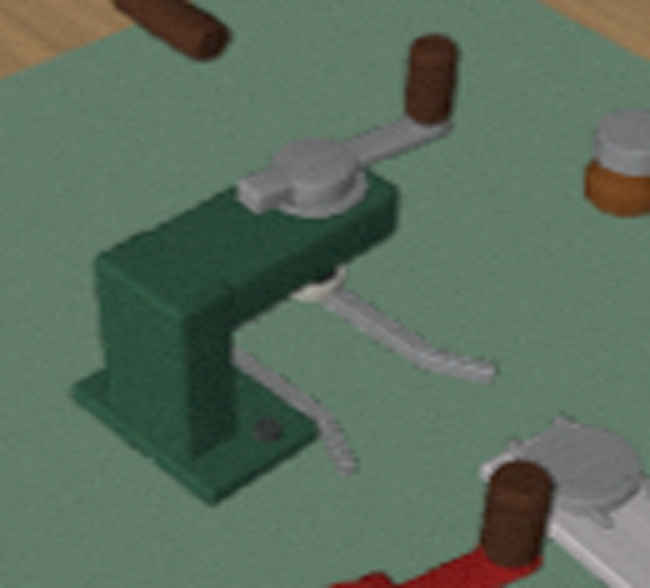

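```bash
python3 - <<'E'
from h import *
np.set_printoptions(precision=2,suppress=True)
img=cv2.imread('pics/top0.png')
d=np.load('top0d.npy');P=cloud('top',d)*1000;ok=d>0.1
f=lambda x,y,z:onz('top',300+(x+.5)/7-.5,160+(y+.5)/6-.5,z)*1000
print('hub',f(236,233,.118)); 
print('mouth tips',f(410,170,.01),f(425,380,.01))
print('stop corners', f(108,200,.014),f(108,366,.014), 'inner',f(137,220,.014),f(137,350,.014))
print('rail exit',f(312,210,.01),f(320,350,.01))
print('base',f(110,515,.005),f(365,508,.005),f(358,370,.005),f(108,372,.005))
# head side lines from depth
hd=box(img.shape,315,352,180,250)&(abs(P[...,2]-105)<8)&ok
L=[];R=[]
for v in range(205,240):
    u=np.where(hd[v])[0]
    if len(u)>8:
        L.append(onz('top',u[0]-.5,v,.105)*1000);R.append(onz('top',u[-1]+.5,v,.105)*1000)
for s in(np.array(L),np.array(R)):
    p=np.polyfit(s[:,0],s[:,1],1);print('head side slope dy/dx',p[0],'y at 568',np.polyval(p,568),np.polyval(p,500))
for n in ('top',): 
  for v in range(212,240,6): print(np.where(hd[v])[0][[0,-1]],end=' ')
E
```

```text
hub [566.35  49.28 118.  ]
mouth tips [610.23  -8.04  10.  ] [532.22 -12.94  10.  ]
stop corners [596.72  87.23  14.  ] [535.27  86.17  14.  ] inner [589.39  77.99  14.  ] [541.28  77.23  14.  ]
rail exit [594.73  22.84  10.  ] [542.75  19.95  10.  ]
base [481.83  84.71   5.  ] [485.65   5.25   5.  ] [536.24   7.73   5.  ] [534.27  86.24   5.  ]
head side slope dy/dx 0.04016737186301716 y at 568 71.33625003032438 68.6048687436392
head side slope dy/dx 0.06461193814819272 y at 568 28.08216944812633 23.688557654049227
[323 344] [324 344] [324 344] [323 345] [325 346]
```

```bash
python3 -m creep '[[0.95,0.95,0,-0.86,88],[0.95,0.95,0,-0.86,88],[0.95,0.95,0,-0.86,88],[0.95,0.95,0,-0.86,88],[0.95,0.95,0,-0.86,88],[0.95,0.95,0,0,88],[0.95,0.95,0,0,88],[0.95,0.95,0,0,88]]' 20
```

```text
time_s: 0.77
eef_pos: [0.4123, -0.3645, 0.2344]
ee_rot: [[0.994, -0.108, -0.011], [-0.108, -0.994, 0.002], [-0.012, -0.001, -1.0]]
contact_force: [0.9, 0.2, -0.3]
finger_gap: 0.088
```

```bash
python3 -m creep '[[0.9,0.9,0,0.3,88],[0.9,0.9,0,0.2,88],[0.9,0.9,-0.3,0,88],[0.9,0.9,-0.5,0,88],[0.9,0.9,-0.5,0,88],[0.4,0.4,-0.5,0,88],[0,0,0,0,88]]'
```

```text
time_s: 1.35
eef_pos: [0.5706, -0.1986, 0.1782]
ee_rot: [[0.999, -0.047, -0.007], [-0.047, -0.999, 0.008], [-0.007, -0.008, -1.0]]
contact_force: [-0.4, -0.2, -0.1]
finger_gap: 0.0882
```

```bash
python3 - <<'E'
from h import *
cap('side','s3.png')
cv2.imwrite('pics/s3c.png',cv2.resize(cv2.imread('pics/s3.png')[150:400,250:570],None,fx=2.3,fy=2.3,interpolation=cv2.INTER_CUBIC))
E
```

```text
(no output)
```

View pics/s3c.png

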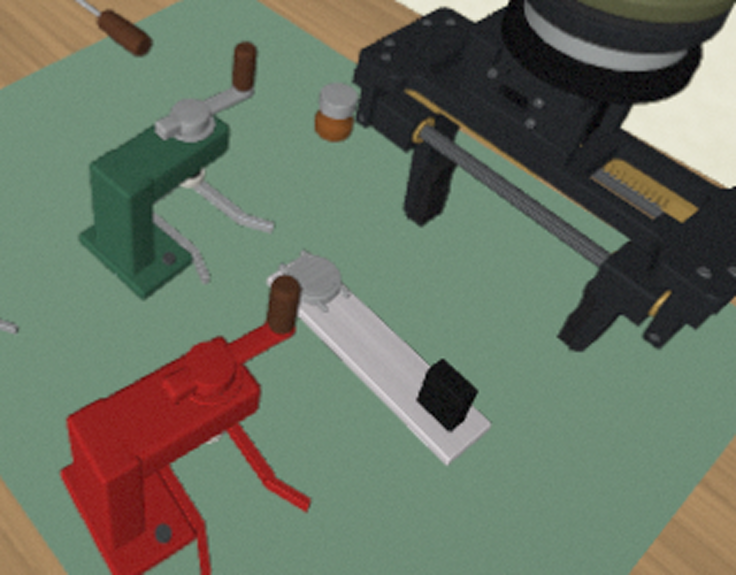

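```bash
python3 -m creep '[[0.3,0.08,-0.6,-0.2,88],[0.0,0,-1,0,88],[0,0,-1,0,88],[0,0,-1,0,88],[0,0,-0.7,0,88],[0,0,-0.4,0,88],[0,0,0,0,88]]'
```

```text
time_s: 1.98
eef_pos: [0.5749, -0.2124, 0.0398]
ee_rot: [[0.997, -0.08, -0.002], [-0.08, -0.997, -0.005], [-0.002, 0.005, -1.0]]
contact_force: [-1.2, 0.7, -1.0]
finger_gap: 0.0876
```

```bash
python3 -m creep '[[0.15,0.5,-0.4,0.1,88],[0.0,0.05,-0.3,0,88],[0,0,0,0,88]]'
```

```text
time_s: 2.23
eef_pos: [0.5802, -0.1985, 0.0202]
ee_rot: [[0.997, -0.075, 0.001], [-0.075, -0.997, -0.008], [0.002, 0.008, -1.0]]
contact_force: [-0.5, -0.4, 0.8]
finger_gap: 0.088
```

```bash
python3 - <<'E'
from h import *
cap('side','s4.png');cap('top','t4.png')
a=cv2.resize(cv2.imread('pics/s4.png')[200:400,300:560],None,fx=1.5,fy=1.5,interpolation=cv2.INTER_CUBIC)
b=cv2.resize(cv2.imread('pics/t4.png')[120:320,290:500],None,fx=1.5,fy=1.5,interpolation=cv2.INTER_CUBIC)
cv2.imwrite('pics/4.png',np.hstack([a,b]))
E
```

```text
(no output)
```

View pics/4.png

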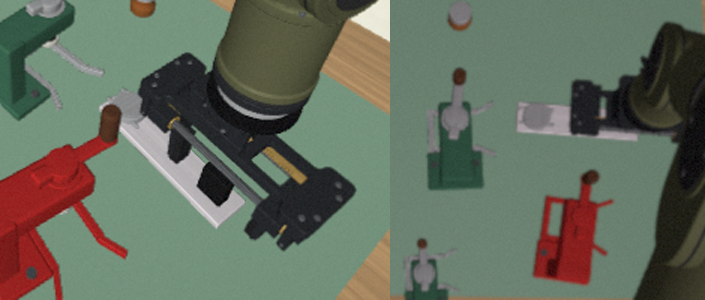

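The fingers straddle the grip block, front finger at side-crop px (180,143) and rear at (262,215). I'll close now.

```bash
python3 -m creep '[[0,0,0,0,20],[0,0,0,0,20],[0,0,0,0,20],[0,0,0,0,20],[0,0,0,0,20],[0,0,0,0,20],[0,0,0,0,20],[0,0,0,0,20]]' 30
```

```text
time_s: 3.0
eef_pos: [0.5835, -0.1992, 0.0249]
ee_rot: [[0.997, -0.074, 0.009], [-0.074, -0.997, -0.01], [0.01, 0.009, -1.0]]
contact_force: [0.9, 1.0, 0.7]
finger_gap: 0.0368
```

```bash
python3 -m creep '[[0,0,-0.2,0,20],[0,0,0,0,20],[0,0,0,0,20]]' 30; python3 -m creep '[[0,0,0,0,20],[0,0,0,0,20],[0,0,0,0,20]]'
```

```text
time_s: 3.25
eef_pos: [0.5842, -0.1974, 0.0192]
ee_rot: [[0.997, -0.073, 0.01], [-0.073, -0.997, -0.008], [0.011, 0.007, -1.0]]
contact_force: [-0.8, -0.4, 4.2]
finger_gap: 0.0298
time_s: 3.5
eef_pos: [0.5842, -0.1974, 0.0192]
ee_rot: [[0.997, -0.073, 0.01], [-0.073, -0.997, -0.008], [0.011, 0.007, -1.0]]
contact_force: [-0.1, 0.6, 2.9]
finger_gap: 0.0295
```

```bash
python3 -m creep '[[0,0,0,0.65,20],[0,0,0,0.6,20],[0,0,0,0,20]]'; python3 - <<'E'
from h import *
np.set_printoptions(precision=3,suppress=True)
p,d=cap('top','t5.png')
img=cv2.imread('pics/t5.png')
up=cv2.resize(img,None,fx=4,fy=4,interpolation=cv2.INTER_CUBIC)
hsv=cv2.cvtColor(cv2.GaussianBlur(up,(0,0),3),cv2.COLOR_BGR2HSV)
m=box(hsv.shape,366*4,440*4,180*4,225*4)&((hsv[...,1]<30)&(hsv[...,2]>90))
W=wz((big(m)+.5)/4-.5,0.010)
lo=W[(W[:,1]<-60)&(W[:,1]>-110)];c=np.median(lo[:,0])
for s in(lo[lo[:,0]>c],lo[lo[:,0]<c]):
    q=np.polyfit(s[:,1],s[:,0],1);print(q,np.polyval(q,-43),np.polyval(q,-100))
print('front',W[:,1].max())
a=cv2.resize(img[150:270,300:450],None,fx=5,fy=5,interpolation=cv2.INTER_CUBIC);cv2.imwrite('pics/5.png',a)
E
```

```text
time_s: 3.75
eef_pos: [0.5868, -0.1973, 0.0192]
ee_rot: [[0.999, 0.038, 0.016], [0.038, -0.999, -0.007], [0.016, 0.007, -1.0]]
contact_force: [-1.2, 1.0, 3.5]
finger_gap: 0.0299
[ -0.066 595.347] 598.172378310843 601.9182803776431
[ -0.052 548.602] 550.8199054991676 553.7597353738159
front -41.73123778413375
```

View pics/5.png

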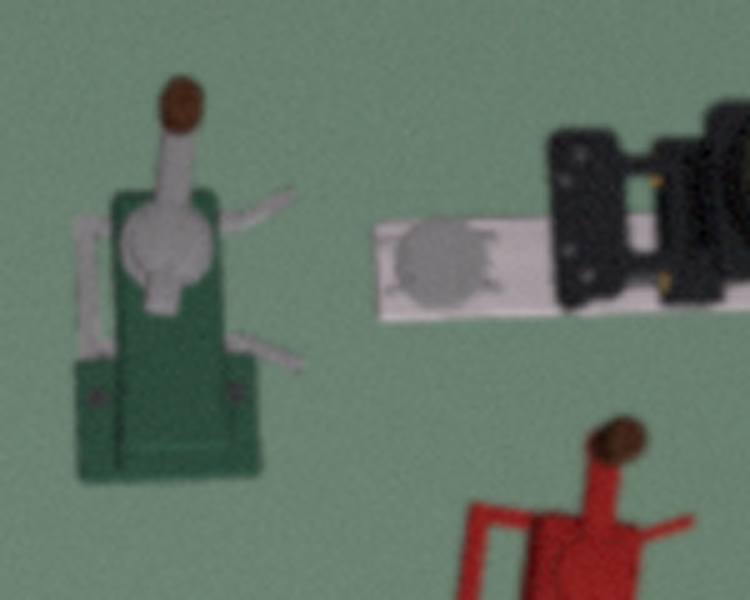

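```bash
python3 -m creep '[[-0.13,0.3,0,0,20],[-0.02,0.4,0,0,20],[-0.02,0.4,0,0,20]]'; python3 -m creep '[[-0.02,0.4,0,0,20],[-0.02,0.3,0,0,20]]'
```

```text
time_s: 4.05
eef_pos: [0.5809, -0.1706, 0.0195]
ee_rot: [[1.0, 0.025, 0.018], [0.025, -1.0, -0.015], [0.018, 0.015, -1.0]]
contact_force: [0.8, -4.3, 2.5]
finger_gap: 0.0295
time_s: 4.22
eef_pos: [0.5792, -0.1477, 0.0198]
ee_rot: [[1.0, 0.023, 0.018], [0.024, -1.0, -0.016], [0.017, 0.017, -1.0]]
contact_force: [0.8, -3.2, 1.6]
finger_gap: 0.0298
```

```bash
python3 - <<'E'
from h import *
np.set_printoptions(precision=3,suppress=True)
p,d=cap('top','t6.png')
img=cv2.imread('pics/t6.png')
up=cv2.resize(img,None,fx=4,fy=4,interpolation=cv2.INTER_CUBIC)
hsv=cv2.cvtColor(cv2.GaussianBlur(up,(0,0),3),cv2.COLOR_BGR2HSV)
m=box(hsv.shape,362*4,440*4,180*4,225*4)&((hsv[...,1]<30)&(hsv[...,2]>90))
W=wz((big(m)+.5)/4-.5,0.010)
for a,b in((-60,-12),):
  lo=W[(W[:,1]<b)&(W[:,1]>a)];c=np.median(lo[:,0])
  for s in(lo[lo[:,0]>c],lo[lo[:,0]<c]):
    q=np.polyfit(s[:,1],s[:,0],1);print(q,np.polyval(q,-10),np.polyval(q,-60))
a=cv2.resize(img[150:270,300:450],None,fx=5,fy=5,interpolation=cv2.INTER_CUBIC);cv2.imwrite('pics/6.png',a)
E
```

```text
[ -0.318 581.114] 584.2939984999058 600.1940734036867
[  0.243 558.509] 556.0806308801275 543.936417487355
```

View pics/6.png

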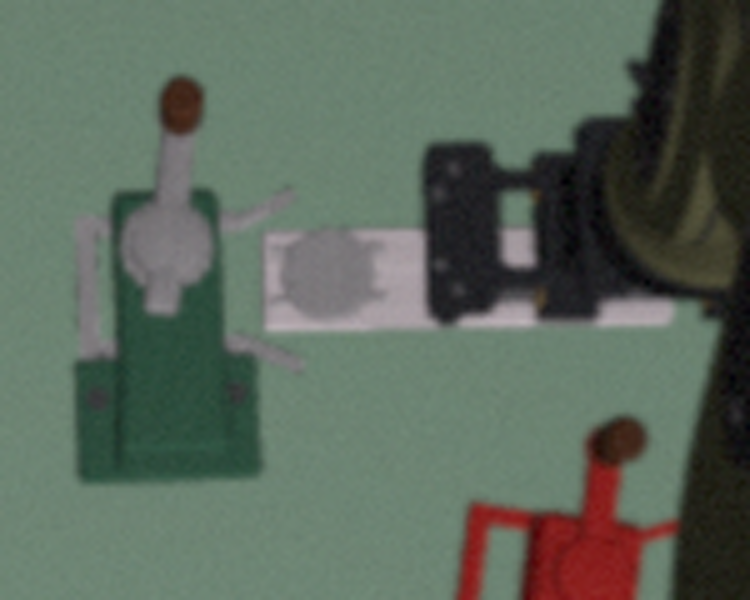

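```bash
python3 -m creep '[[-0.02,0.4,0,0,20],[-0.02,0.4,0,0,20]]'; python3 -m creep '[[-0.02,0.4,0,0,20],[-0.02,0.3,0,0,20]]';
```

```text
time_s: 4.43
eef_pos: [0.5775, -0.1208, 0.0198]
ee_rot: [[1.0, 0.025, 0.017], [0.026, -1.0, -0.016], [0.016, 0.016, -1.0]]
contact_force: [-0.1, -3.4, 2.3]
finger_gap: 0.0299
time_s: 4.6
eef_pos: [0.576, -0.0974, 0.0198]
ee_rot: [[1.0, 0.026, 0.017], [0.026, -1.0, -0.016], [0.016, 0.016, -1.0]]
contact_force: [1.0, -4.1, 2.0]
finger_gap: 0.03
```

```bash
python3 -m creep '[[-0.02,0.3,0,0,20],[-0.01,0.15,0,0,20]]'; python3 -m creep '[[-0.005,0.1,0,0,20],[-0.005,0.1,0,0,20]]'; python3 -m creep '[[0,0.1,0,0,20]]';
```

```text
time_s: 4.77
eef_pos: [0.5755, -0.0809, 0.0199]
ee_rot: [[0.999, 0.027, 0.018], [0.028, -0.999, -0.016], [0.017, 0.016, -1.0]]
contact_force: [1.0, -3.7, 1.3]
finger_gap: 0.0295
time_s: 4.93
eef_pos: [0.5757, -0.0751, 0.02]
ee_rot: [[0.999, 0.028, 0.019], [0.028, -0.999, -0.018], [0.018, 0.018, -1.0]]
contact_force: [1.8, -11.6, 2.4]
finger_gap: 0.0297
time_s: 5.02
eef_pos: [0.5758, -0.075, 0.0203]
ee_rot: [[0.999, 0.026, 0.019], [0.027, -0.999, -0.022], [0.019, 0.022, -1.0]]
contact_force: [0.2, -11.4, 4.4]
finger_gap: 0.0299
```

```bash
python3 -m creep '[[0,0.25,0,0,20],[0,0.25,0,0,20]]'; python3 -m creep '[[0,0.0,0,0,20],[0,0.0,0,0,20],[0,0,0,0,20]]'; python3 - <<'E'
from h import *
for n in('top','side'): cap(n,n+'7.png')
a=cv2.resize(cv2.imread('pics/top7.png')[150:270,300:420],None,fx=3.3,fy=3.3,interpolation=cv2.INTER_CUBIC)
b=cv2.resize(cv2.imread('pics/side7.png')[170:310,270:410],None,fx=2.83,fy=2.83,interpolation=cv2.INTER_CUBIC)
cv2.imwrite('pics/7.png',np.hstack([a,b[:396,:396]]))
E
```

```text
time_s: 5.18
eef_pos: [0.5758, -0.0749, 0.0217]
ee_rot: [[1.0, 0.017, 0.021], [0.018, -0.999, -0.039], [0.02, 0.04, -0.999]]
contact_force: [0.6, -16.1, 2.9]
finger_gap: 0.0301
time_s: 5.43
eef_pos: [0.5749, -0.0758, 0.0218]
ee_rot: [[1.0, 0.016, 0.019], [0.016, -0.999, -0.04], [0.018, 0.041, -0.999]]
contact_force: [-0.9, -3.2, 2.2]
finger_gap: 0.0297
```

View pics/7.png

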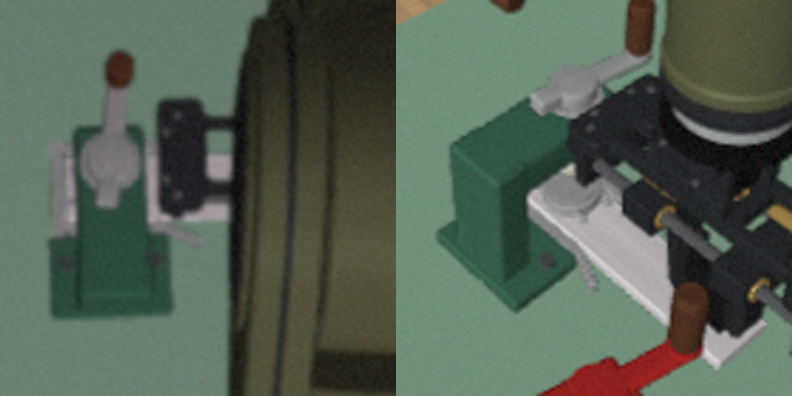

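```bash
python3 -m creep '[[0,0.25,0,0,20],[0,0.1,0,0,20],[0,0.05,0,0,60],[0,0,0,0,60],[0,0,0,0,60],[0,0,0,0,60]]'; python3 -m creep '[[0,0,0,0,60],[0,0,0,0,60]]'
```

```text
time_s: 6.03
eef_pos: [0.5735, -0.0703, 0.0214]
ee_rot: [[1.0, 0.012, 0.017], [0.013, -0.999, -0.049], [0.016, 0.049, -0.999]]
contact_force: [0.1, -0.4, -0.9]
finger_gap: 0.0548
time_s: 6.2
eef_pos: [0.5733, -0.0685, 0.0209]
ee_rot: [[1.0, 0.014, 0.016], [0.015, -0.999, -0.047], [0.015, 0.047, -0.999]]
contact_force: [0.3, -2.7, 1.5]
finger_gap: 0.0597
```

```bash
python3 -m creep '[[0,-0.2,0.3,0,60],[0,-0.1,0.8,0,60],[0,-0.1,1,0,60],[0,-0.1,1,0,60],[0,-0.1,1,0,60],[0,0,1,0,60],[0,0,1,0,60],[0,0,0,0,60]]'; python3 - <<'E'
from h import *
for n in('top','side'): cap(n,n+'8.png')
a=cv2.resize(cv2.imread('pics/top8.png')[150:270,300:420],None,fx=3.3,fy=3.3,interpolation=cv2.INTER_CUBIC)
b=cv2.resize(cv2.imread('pics/side8.png')[170:310,270:410],None,fx=2.83,fy=2.83,interpolation=cv2.INTER_CUBIC)
cv2.imwrite('pics/8.png',np.hstack([a,b[:396,:396]]))
E
```

```text
time_s: 6.87
eef_pos: [0.5692, -0.088, 0.2138]
ee_rot: [[1.0, 0.015, 0.011], [0.015, -0.999, -0.045], [0.01, 0.045, -0.999]]
contact_force: [1.2, -0.8, -0.7]
finger_gap: 0.06
```

View pics/8.png

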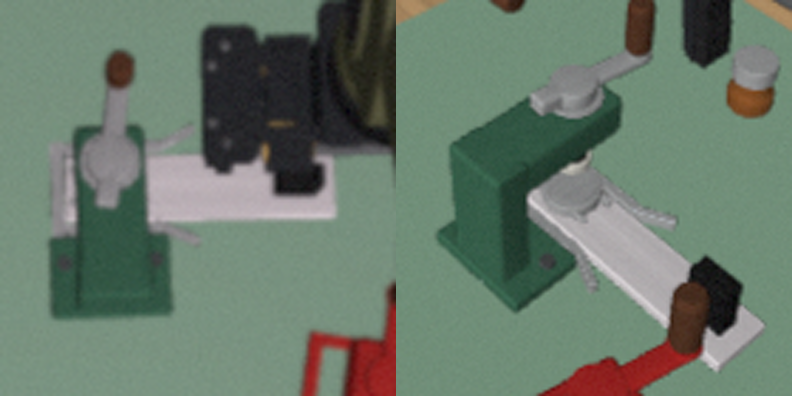

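```bash
python3 - <<'E'
from h import *
np.set_printoptions(precision=2,suppress=True)
img=cv2.imread('pics/top8.png');up=cv2.resize(img,None,fx=4,fy=4,interpolation=cv2.INTER_CUBIC)
hsv=cv2.cvtColor(cv2.GaussianBlur(up,(0,0),3),cv2.COLOR_BGR2HSV)
m=box(hsv.shape,346*4,430*4,197*4,222*4)&((hsv[...,1]<30)&(hsv[...,2]>100))
W=wz((big(m)+.5)/4-.5,0.010)
print('rear y',np.percentile(W[:,1],[0,2,5]))
s=W[(W[:,1]<-5)&(W[:,1]>-95)];s=s[s[:,0]<560];q=np.polyfit(s[:,1],s[:,0],1);print(q,np.polyval(q,49.5),np.polyval(q,-60))
cv2.imwrite('pics/8b.png',cv2.resize(img[185:230,305:350],None,fx=12,fy=12,interpolation=cv2.INTER_CUBIC))
E
```

```text
rear y [-115.84 -111.41 -104.95]
[ -0.08 541.05] 537.1139919045563 545.8242660248453
```

View pics/8b.png

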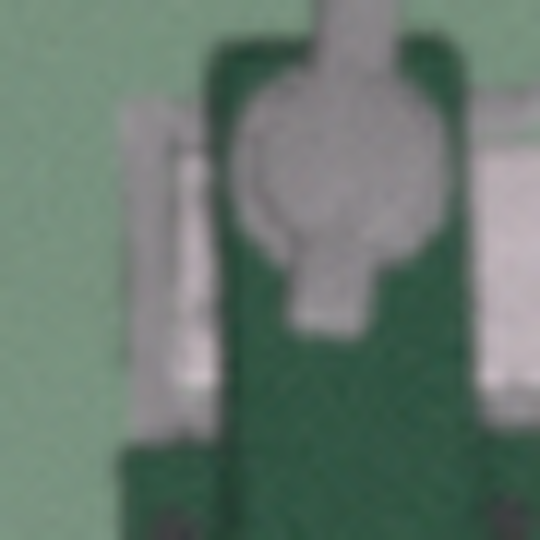

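```bash
python3 -m creep '[[0.1,-0.7,0,0,0],[0.03,-0.6,0,0,0],[0,0,-1,0,0],[0,0,-1,0,0],[0,0,-1,0,0],[0,0,-1,0,0],[0,0,-1,0,0],[0,0,-0.4,0,0]]'; python3 -m creep '[[0,0,-0.2,0,0],[0,0,0,0,0],[0,0,0,0,0],[0,0,0,0,0]]'
```

```text
time_s: 7.63
eef_pos: [0.5647, -0.1268, 0.0357]
ee_rot: [[1.0, 0.018, -0.005], [0.018, -0.999, -0.04], [-0.005, 0.04, -0.999]]
contact_force: [-0.0, 0.1, -0.9]
finger_gap: 0.0088
time_s: 7.97
eef_pos: [0.5582, -0.1256, 0.0227]
ee_rot: [[1.0, 0.019, -0.02], [0.018, -0.999, -0.038], [-0.02, 0.037, -0.999]]
contact_force: [0.0, -0.6, 0.6]
finger_gap: 0.0008
```

```bash
python3 -m creep '[[0.5,0.1,0.05,0,0],[0,0.1,0,0,0],[0,0,0,0,0]]'; python3 -m creep '[[0,0.12,0,0,0],[0,0.12,0,0,0]]'
```

```text
time_s: 8.22
eef_pos: [0.5742, -0.1199, 0.0269]
ee_rot: [[1.0, 0.018, -0.017], [0.018, -0.999, -0.038], [-0.018, 0.038, -0.999]]
contact_force: [-0.6, 0.1, 0.4]
finger_gap: 0.0
time_s: 8.38
eef_pos: [0.5743, -0.1134, 0.0284]
ee_rot: [[1.0, 0.017, -0.015], [0.016, -0.999, -0.039], [-0.015, 0.039, -0.999]]
contact_force: [0.8, 0.3, -0.0]
finger_gap: 0.0008
```

```bash
for i in 1 2 3; do :; done; python3 -m creep '[[0,0.12,0,0,0],[0,0.1,0,0,0]]'; python3 -m creep '[[0,0.1,0,0,0]]'; python3 -m creep '[[0,0.1,0,0,0]]'
```

```text
time_s: 8.55
eef_pos: [0.5737, -0.1063, 0.0291]
ee_rot: [[1.0, 0.017, -0.015], [0.016, -0.999, -0.04], [-0.015, 0.039, -0.999]]
contact_force: [1.2, -7.6, 0.3]
finger_gap: 0.0006
time_s: 8.63
eef_pos: [0.5739, -0.1061, 0.0296]
ee_rot: [[1.0, 0.015, -0.013], [0.015, -0.999, -0.044], [-0.014, 0.043, -0.999]]
contact_force: [1.6, -10.5, 0.5]
finger_gap: 0.0006
time_s: 8.72
eef_pos: [0.5741, -0.1063, 0.03]
ee_rot: [[1.0, 0.013, -0.012], [0.013, -0.999, -0.048], [-0.013, 0.048, -0.999]]
contact_force: [1.1, -7.0, -1.5]
finger_gap: 0.0002
```

```bash
python3 -m creep '[[0,-0.4,0,0,0],[0,-0.2,0.2,0,50],[0,0,1,0,50],[0,0,1,0,50],[0,0,1,0,50],[0,0,1,0,50],[0.3,0,1,0,50],[0.3,0.5,0.5,0,50]]'; python3 -m creep '[[0.3,1,0,0,50],[0.3,1,0,0,50],[0.2,1,0,0,50],[0,1,0,0,50],[0,0.6,0,0,50],[0,0,0,0,50]]'
```

```text
time_s: 9.38
eef_pos: [0.5826, -0.1169, 0.2056]
ee_rot: [[1.0, 0.005, -0.029], [0.004, -0.999, -0.049], [-0.029, 0.049, -0.998]]
contact_force: [0.2, -0.8, -0.3]
finger_gap: 0.0449
time_s: 9.88
eef_pos: [0.61, 0.0252, 0.2152]
ee_rot: [[1.0, -0.001, -0.016], [-0.001, -0.999, -0.045], [-0.016, 0.045, -0.999]]
contact_force: [-0.3, -0.8, 0.1]
finger_gap: 0.0502
```

```bash
python3 -m creep '[[0.22,0.65,0,0,50],[0,0,-0.5,0,50],[0,0,-0.2,0,50],[0,0,0,0,50]]'; python3 - <<'E'
from h import *
np.set_printoptions(precision=2,suppress=True)
cap('side','s9.png');cap('top','t9.png')
a=cv2.resize(cv2.imread('pics/side0.png')[150:290,270:410],None,fx=2.8,fy=2.8,interpolation=cv2.INTER_CUBIC)
b=cv2.resize(cv2.imread('pics/s9.png')[150:290,270:410],None,fx=2.8,fy=2.8,interpolation=cv2.INTER_CUBIC)
cv2.imwrite('pics/9.png',np.hstack([a,b]))
# knob from side0 two-ray: knob axis pixel
im=cv2.imread('pics/side0.png');h=cv2.cvtColor(im,cv2.COLOR_BGR2HSV)
m=box(im.shape,340,370,160,195)&((h[...,0]<20)|(h[...,0]>165))&(h[...,1]>90)
ys,xs=np.where(m);print(xs.mean(),ys.mean(),ys.min(),ys.max());print('side knob mid at z .142',onz('side',xs.mean(),ys.mean(),.142)*1000, 'top',onz('top',336,170.8,.15)*1000)
E
```

```text
time_s: 10.22
eef_pos: [0.6161, 0.0414, 0.1951]
ee_rot: [[1.0, -0.002, -0.017], [-0.003, -0.999, -0.046], [-0.017, 0.046, -0.999]]
contact_force: [0.4, 1.5, 1.2]
finger_gap: 0.0498
355.6804733727811 178.3491124260355 169 188
side knob mid at z .142 [613.63  41.79 142.  ] top [615.43  45.33 150.  ]
```

View pics/9.png

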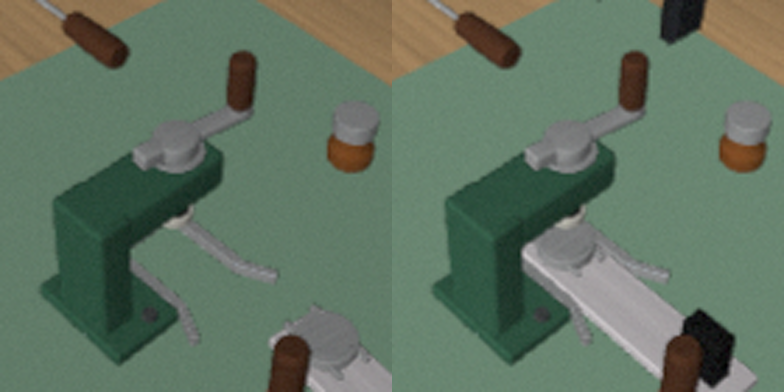

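```bash
python3 -m creep '[[0,0.1,-0.6,0,50],[0,0,-0.6,0,50],[0,0,-0.6,0,50],[0,0,-0.25,0,50],[0,0,0,0,50]]'
```

```text
time_s: 10.73
eef_pos: [0.6187, 0.0362, 0.1368]
ee_rot: [[1.0, -0.012, -0.009], [-0.013, -0.999, -0.049], [-0.008, 0.049, -0.999]]
contact_force: [-0.3, 0.2, 0.4]
finger_gap: 0.0503
```

```bash
python3 -m creep '[[-0.08,0.28,-0.2,0,50],[0,0,0,0,10],[0,0,0,0,10],[0,0,0,0,10],[0,0,0,0,10],[0,0,0,0,10],[0,0,0,0,10]]' 20;  python3 -m creep '[[0,0,0,0,10],[0,0,0,0,10]]'
```

```text
time_s: 11.32
eef_pos: [0.6183, 0.0451, 0.1343]
ee_rot: [[1.0, -0.014, -0.003], [-0.014, -0.999, -0.048], [-0.003, 0.048, -0.999]]
contact_force: [-0.2, 0.6, -6.0]
finger_gap: 0.0177
time_s: 11.48
eef_pos: [0.6184, 0.0451, 0.1342]
ee_rot: [[1.0, -0.014, -0.003], [-0.014, -0.999, -0.048], [-0.003, 0.048, -0.999]]
contact_force: [0.1, 0.1, -1.5]
finger_gap: 0.0174
```

```bash
python3 -m creep '[[0,0,0,0,26],[0,0,-0.1,0,26],[0,0,-0.12,0,26],[0,0,0,0,10],[0,0,0,0,10],[0,0,0,0,10],[0,0,0,0,10]]' 25
```

```text
time_s: 12.07
eef_pos: [0.6189, 0.0448, 0.1278]
ee_rot: [[1.0, -0.014, -0.002], [-0.015, -0.999, -0.048], [-0.001, 0.048, -0.999]]
contact_force: [-0.6, -0.1, -0.6]
finger_gap: 0.0172
```

```bash
cat > nx.py <<'E'
import sys,json,os
from h import *
step=float(sys.argv[1]) if len(sys.argv)>1 else 10; n=int(sys.argv[2]) if len(sys.argv)>2 else 4
C=np.array(json.load(open('c.json')))
s=manip.get_state();p=np.array(s['eef_pos'])*1000;f=np.array(s['contact_force'])
v=p[:2]-C;r=np.hypot(*v);th=np.arctan2(v[1],v[0])
t=np.array([np.sin(th),-np.cos(th)])  # clockwise tangent
L=json.load(open('log.json')) if os.path.exists('log.json') else []
if not L or L[-1][0]!=s['time_s']:
    L.append([s['time_s'],*p.tolist(),*f.tolist()]);json.dump(L,open('log.json','w'))
thu=np.unwrap([np.arctan2(l[2]-C[1],l[1]-C[0]) for l in L])
print('t %.2f pos %s r %.1f th %.3f turned %.1fmm  Ftan %.2f Frad %.2f Fz %.1f gap %.1f'%(s['time_s'],p.round(1),r,th,(thu[0]-thu[-1])*50,-f[:2]@t,f[:2]@v/r,f[2],s['finger_gap']*1000))
q=p[:2]
for i in range(n):
    w=C+50*np.array([np.cos(th-step/50*(i+1)),np.sin(th-step/50*(i+1))])
    print([round(float(x),2) for x in (w-q)/30],end=' ');q=w
print('dz',round((128-p[2])/30,2))
E
echo '[569.1,49.5]' > c.json; python3 nx.py 10 4
```

```text
t 12.07 pos [618.9  44.8 127.8] r 50.0 th -0.094 turned 0.0mm  Ftan -0.19 Frad -0.56 Fz -0.6 gap 17.2
[-0.07, -0.33] [-0.13, -0.31] [-0.19, -0.28] [-0.24, -0.23] dz 0.01
```

```bash
python3 -m creep '[[-0.07,-0.33,0,0,10],[-0.13,-0.31,0,0,10]]' >/dev/null; python3 nx.py 10 4
```

```text
t 12.23 pos [616.2  33.  128. ] r 50.0 th -0.337 turned 12.2mm  Ftan 5.90 Frad 3.22 Fz -5.4 gap 17.3
[-0.14, -0.3] [-0.2, -0.27] [-0.25, -0.22] [-0.29, -0.17] dz 0.0
```

```bash
python3 -m creep '[[-0.14,-0.3,0,0,10],[-0.2,-0.27,0,0,10],[-0.25,-0.22,0,0,10]]' >/dev/null; python3 nx.py 10 4
```

```text
t 12.48 pos [606.   16.  128.1] r 49.9 th -0.737 turned 32.2mm  Ftan 5.86 Frad 4.78 Fz -8.1 gap 17.0
[-0.24, -0.23] [-0.29, -0.17] [-0.31, -0.11] [-0.33, -0.04] dz -0.0
```

```bash
python3 -m creep '[[-0.24,-0.23,0,0,10],[-0.29,-0.17,0,0,10],[-0.31,-0.11,0,0,10]]' >/dev/null; python3 nx.py 10 4
```

```text
t 12.73 pos [588.5   3.7 128.1] r 49.8 th -1.171 turned 53.9mm  Ftan 6.81 Frad 2.62 Fz -7.9 gap 17.3
[-0.31, -0.11] [-0.33, -0.03] [-0.33, 0.03] [-0.32, 0.1] dz -0.0
```

```bash
python3 -m creep '[[-0.31,-0.11,0,0,10],[-0.33,-0.03,0,0,10],[-0.33,0.03,0,0,10],[-0.32,0.1,0,0,10]]' >/dev/null; python3 nx.py 10 4
```

```text
t 13.07 pos [559.2   1.  128.2] r 49.5 th -1.772 turned 83.9mm  Ftan 6.53 Frad 2.52 Fz -7.8 gap 17.0
[-0.32, 0.08] [-0.29, 0.16] [-0.25, 0.21] [-0.21, 0.26] dz -0.01
```

```bash
python3 -m creep '[[-0.32,0.08,0,0,10],[-0.29,0.16,0,0,10],[-0.25,0.21,0,0,10],[-0.21,0.26,0,0,10]]' >/dev/null; python3 nx.py 10 4
```

```text
t 13.40 pos [533.9  15.  128.1] r 49.3 th -2.367 turned 113.7mm  Ftan 6.43 Frad 1.53 Fz -4.6 gap 17.7
[-0.22, 0.24] [-0.15, 0.3] [-0.09, 0.32] [-0.02, 0.33] dz -0.0
```

```bash
python3 -m creep '[[-0.22,0.24,0,0,10],[-0.15,0.3,0,0,10]]' >/dev/null; python3 nx.py 10 2;python3 -m creep '[[-0.11,0.32,0,0,10],[-0.04,0.33,0,0,10]]' >/dev/null; python3 nx.py 10 2
```

```text
t 13.57 pos [525.5  26.6 128.1] r 49.3 th -2.658 turned 128.2mm  Ftan 6.42 Frad 0.89 Fz -6.2 gap 17.3
[-0.14, 0.3] [-0.06, 0.33] dz -0.0
t 13.73 pos [520.7  40.  128. ] r 49.3 th -2.948 turned 142.7mm  Ftan 6.38 Frad 1.76 Fz 0.0 gap 17.2
[-0.05, 0.33] [0.04, 0.33] dz -0.0
```

```bash
python3 -m creep '[[-0.05,0.33,0,0,10],[0.04,0.33,0,0,10]]' >/dev/null; python3 nx.py 10 2;python3 -m creep '[[0.05,0.33,0,0,10],[0.12,0.31,0,0,10]]' >/dev/null; python3 nx.py 10 2
```

```text
t 13.90 pos [519.9  53.7 128. ] r 49.4 th 3.056 turned 156.7mm  Ftan 6.99 Frad 1.55 Fz 0.4 gap 17.0
[0.04, 0.33] [0.13, 0.31] dz -0.0
t 14.07 pos [522.6  66.7 127.9] r 49.6 th 2.787 turned 170.1mm  Ftan 6.09 Frad 2.07 Fz 2.4 gap 17.1
[0.13, 0.3] [0.2, 0.26] dz 0.0
```

```bash
python3 -m creep '[[0.13,0.3,0,0,10],[0.2,0.26,0,0,10]]' >/dev/null; python3 nx.py 10 2
```

```text
t 14.23 pos [528.3  77.8 127.8] r 49.7 th 2.534 turned 182.8mm  Ftan 6.96 Frad 3.34 Fz 6.6 gap 17.0
[0.21, 0.26] [0.26, 0.2] dz 0.01
```

```bash
python3 -m creep '[[0.21,0.26,0,0,10],[0.26,0.2,0,0,10]]' >/dev/null; python3 nx.py 10 2
```

```text
t 14.40 pos [536.8  87.4 127.8] r 49.8 th 2.277 turned 195.6mm  Ftan 6.48 Frad 3.77 Fz 8.6 gap 17.2
[0.27, 0.2] [0.31, 0.13] dz 0.01
```

```bash
python3 -m creep '[[0.27,0.2,0,0,10],[0.31,0.13,0,0,10]]' >/dev/null; python3 nx.py 10 2
```

```text
t 14.57 pos [548.1  94.8 127.7] r 50.0 th 2.005 turned 209.2mm  Ftan 5.51 Frad 3.63 Fz 7.7 gap 17.4
[0.31, 0.11] [0.33, 0.04] dz 0.01
```

```bash
python3 -m creep '[[0.31,0.11,0,0,10],[0.33,0.04,0,0,10]]' >/dev/null; python3 nx.py 10 2
```

```text
t 14.73 pos [561.5  98.9 127.7] r 50.0 th 1.723 turned 223.3mm  Ftan 6.26 Frad 1.94 Fz 6.0 gap 17.6
[0.33, 0.02] [0.33, -0.05] dz 0.01
```

```bash
python3 -m creep '[[0.33,0.02,0,0,10],[0.33,-0.05,0,0,10]]' >/dev/null; python3 nx.py 10 2; python3 - <<'E'
from h import *
cap('side','s10.png');b=cv2.resize(cv2.imread('pics/s10.png')[170:270,280:400],None,fx=6,fy=6,interpolation=cv2.INTER_CUBIC);cv2.imwrite('pics/10.png',b)
E
```

```text
t 14.90 pos [576.2  99.1 127.8] r 50.1 th 1.428 turned 238.1mm  Ftan 5.43 Frad 1.50 Fz 5.4 gap 17.7
[0.32, -0.08] [0.3, -0.14] dz 0.01
```

View pics/10.png

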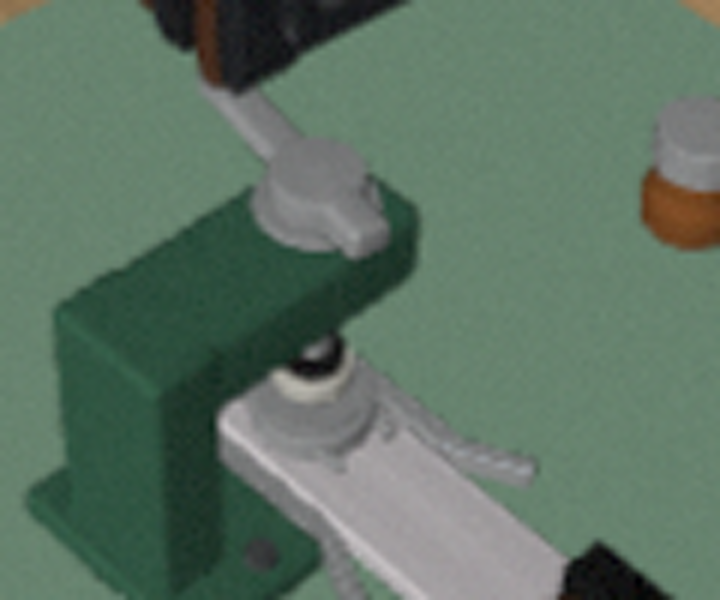

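```bash
python3 -m creep '[[0.32,-0.08,0,0,10],[0.3,-0.14,0,0,10]]' >/dev/null; python3 nx.py 10 2
```

```text
t 15.12 pos [591.8  94.2 127.7] r 50.1 th 1.100 turned 254.5mm  Ftan 5.71 Frad -0.28 Fz 5.8 gap 17.5
[0.28, -0.18] [0.24, -0.23] dz 0.01
```

```bash
python3 -m creep '[[0.28,-0.18,0,0,10],[0.24,-0.23,0,0,10]]' >/dev/null; python3 nx.py 10 2
```

```text
t 15.28 pos [603.9  85.4 127.8] r 50.0 th 0.801 turned 269.4mm  Ftan 5.82 Frad -0.75 Fz 4.6 gap 16.6
[0.21, -0.26] [0.16, -0.29] dz 0.01
```

```bash
python3 -m creep '[[0.21,-0.26,0,0,10],[0.16,-0.29,0,0,10]]' >/dev/null; python3 nx.py 10 2
```

```text
t 15.45 pos [612.6  74.  127.9] r 50.0 th 0.513 turned 283.8mm  Ftan 6.01 Frad -0.30 Fz 2.4 gap 17.4
[0.13, -0.3] [0.07, -0.33] dz 0.0
```

```bash
python3 -m creep '[[0.13,-0.3,0,0,10],[0.07,-0.33,0,0,10]]' >/dev/null; python3 nx.py 10 2
```

```text
t 15.62 pos [617.6  61.3 128. ] r 49.9 th 0.238 turned 297.6mm  Ftan 5.48 Frad 1.13 Fz 0.7 gap 17.4
[0.05, -0.33] [-0.02, -0.33] dz -0.0
```

```bash
python3 -m creep '[[0.05,-0.33,0,0,10],[-0.02,-0.33,0,0,10]]' >/dev/null; python3 nx.py 10 2
```

```text
t 15.78 pos [618.9  48.  128.1] r 49.8 th -0.029 turned 310.9mm  Ftan 6.55 Frad 0.96 Fz -0.9 gap 17.6
[-0.04, -0.33] [-0.11, -0.31] dz -0.0
```

```bash
python3 -m creep '[[-0.04,-0.33,0,0,10],[-0.11,-0.31,0,0,10]]' >/dev/null; python3 nx.py 10 2
```

```text
t 15.95 pos [616.8  35.2 128.2] r 49.8 th -0.290 turned 324.0mm  Ftan 5.98 Frad 2.66 Fz -3.9 gap 17.0
[-0.12, -0.31] [-0.19, -0.28] dz -0.01
```

```bash
python3 -m creep '[[-0.12,-0.31,0,0,10],[-0.19,-0.28,0,0,10]]' >/dev/null; python3 nx.py 10 2
```

```text
t 16.12 pos [611.4  23.2 128.2] r 49.8 th -0.557 turned 337.3mm  Ftan 7.92 Frad 3.38 Fz -5.6 gap 17.4
[-0.2, -0.27] [-0.25, -0.22] dz -0.01
```

```bash
python3 -m creep '[[-0.2,-0.27,0,0,10]]' >/dev/null; python3 nx.py 10 2
```

```text
t 16.20 pos [607.6  17.8 128.2] r 49.9 th -0.689 turned 343.9mm  Ftan 7.13 Frad -1.33 Fz -5.2 gap 17.1
[-0.23, -0.24] [-0.28, -0.18] dz -0.01
```

```bash
python3 -m creep '[[-0.23,-0.24,0,0,10]]' >/dev/null; python3 nx.py 10 2
```

```text
t 16.28 pos [603.4  13.3 128.2] r 49.9 th -0.812 turned 350.1mm  Ftan 8.61 Frad -0.34 Fz -6.4 gap 17.0
[-0.26, -0.21] [-0.3, -0.15] dz -0.01
```

```bash
python3 -m creep '[[-0.26,-0.21,0,0,10]]' >/dev/null; python3 nx.py 10 2; python3 - <<'E'
from h import *
import json
from scipy.optimize import curve_fit
L=np.array(json.load(open('log.json')))[1:];C=np.array([569.1,49.5])
th=np.unwrap(np.arctan2(L[:,2]-C[1],L[:,1]-C[0]));way=(-0.094-th)*50;way-=0
t=np.c_[np.sin(th),-np.cos(th)];F=-(L[:,4:6]*t).sum(1)
for m in (way>0,way>200):
    f=lambda x,b,x0:b+.16*np.clip(x-x0,0,None)
    p,c=curve_fit(f,way[m],F[m],p0=[6.1,333]);print(p,np.sqrt(np.diag(c)),'resid',np.std(F[m]-f(way[m],*p)),'excess',.16*(way[-1]-p[1]),way[-1])
E
```

```text
t 16.37 pos [598.9   9.6 128.3] r 49.8 th -0.929 turned 355.9mm  Ftan 9.97 Frad -0.19 Fz -9.8 gap 17.0
[-0.28, -0.18] [-0.31, -0.11] dz -0.01
[  6.1796609  332.87848538] [0.1179266 1.805375 ] resid 0.5049315426586778 excess 3.6828716092882314 355.89643293621276
[  5.86104205 330.88711756] [0.17349543 1.95483338] resid 0.47877776221697216 excess 4.0014904596917225 355.89643293621276
```

```bash
python3 -m creep '[[0,0,0,0,32],[0,0,0,0,32],[0,0,0,0,32]]'; python3 nx.py 10 1
```

```text
time_s: 16.62
eef_pos: [0.5985, 0.0085, 0.1283]
ee_rot: [[0.999, -0.014, 0.037], [-0.014, -1.0, -0.015], [0.037, 0.015, -0.999]]
contact_force: [-0.2, -0.0, 0.2]
finger_gap: 0.0317
t 16.62 pos [598.5   8.5 128.3] r 50.5 th -0.948 turned 356.9mm  Ftan -0.18 Frad -0.11 Fz 0.2 gap 31.7
[-0.3, -0.15] dz -0.01
```

```bash
python3 -m creep '[[0,0,0.4,0,45],[0,0,0.8,0,45],[0,0,1,0,45],[0,0,1,0,45],[0,-0.5,1,0,45],[0,-0.8,0.5,0,45],[0,-0.8,0,0,45],[0,-0.8,0,0,45]]'; python3 -m creep '[[0,-0.8,0,0,45],[0,-0.8,0,0,45],[0,-0.8,0,0,45],[0,-0.5,0,0,45],[0,0,0,0,45]]'; python3 - <<'E'
from h import *
for n in('top','side'): cap(n,n+'11.png')
a=cv2.resize(cv2.imread('pics/top11.png')[110:260,290:440],None,fx=2.6,fy=2.6,interpolation=cv2.INTER_CUBIC)
b=cv2.resize(cv2.imread('pics/side11.png')[160:290,270:400],None,fx=3,fy=3,interpolation=cv2.INTER_CUBIC)
cv2.imwrite('pics/11.png',np.hstack([a,b]))
E
```

```text
time_s: 17.28
eef_pos: [0.5956, -0.0765, 0.2752]
ee_rot: [[1.0, -0.004, 0.03], [-0.003, -1.0, -0.017], [0.03, 0.017, -0.999]]
contact_force: [1.2, 0.3, -0.9]
finger_gap: 0.045
time_s: 17.7
eef_pos: [0.5934, -0.177, 0.2776]
ee_rot: [[0.999, -0.014, 0.03], [-0.013, -1.0, -0.026], [0.03, 0.026, -0.999]]
contact_force: [0.1, -1.2, 0.1]
finger_gap: 0.0449
```

View pics/11.png

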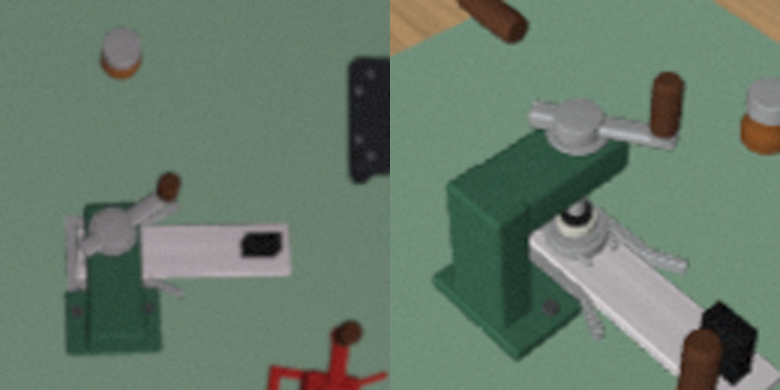

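View pics/side11.png

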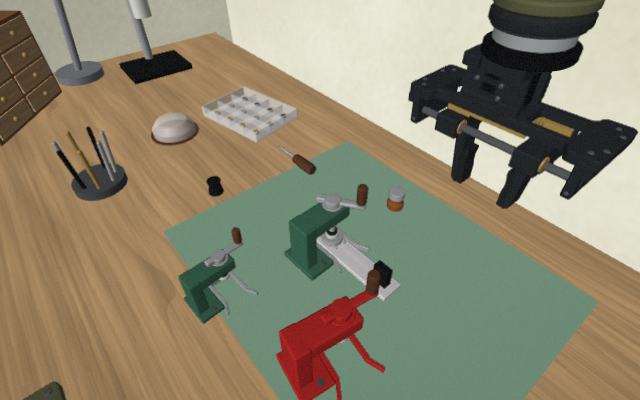

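```bash
python3 - <<'E'
from h import *
img=cv2.imread('pics/top11.png');h=cv2.cvtColor(img,cv2.COLOR_BGR2HSV)
m=box(img.shape,345,365,172,190)&((h[...,0]<20)|(h[...,0]>165))&(h[...,1]>90)
k=wz(big(m),.15).mean(0);v=k-[567,49.5];print('knob',k,np.hypot(*v),np.arctan2(v[1],v[0]))
r=wz([(401.3,205),(401.3,208)],.01);print('sled rear edge',r,'expected y -102.5')
manip.sign_off()
E
```

```text
knob [594.95315855   9.46359004] 48.82922480589245 -0.9612838522522417
sled rear edge [[ 573.35336937 -103.2649228 ]
 [ 566.65982262 -103.18646262]] expected y -102.5
the job is handed in; nothing more can be done
```

I slid the sled in by its grip block until it met the back stop, then pushed it once more from behind to make sure. I then turned the crank clockwise about 357 mm of knob travel, let go, backed the arm clear and handed the job in. It took about 18 s; no verdict is reported.

**Clamping force:** Running free, the knob took about 6.1 N, with about 0.5 N of scatter between readings. The pad met the case near 332 mm of knob travel. A fit to the readings puts the knob 3.7–4.0 N heavier at the end, so about 60 N on the pad. It may have crept about 1 mm more while I let go, adding about 0.2 N.

**Last checks:**
- **Crank:** the knob stands at -0.96 rad, against -0.95 rad when I let go, so it stayed where I left it.
- **Sled:** the rear edge is about 0.7 mm from its expected home position. My estimate of the press's own position is only good to about 2 mm. An automatic edge fit of the sled's angle earlier, before the second push, was too noisy to use, so I judged it square from the pictures and from its seating against the stop.
- **Other objects:** by eye, the loupe, jar and screwdriver look untouched in the final pictures.

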